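Screw the steam cleaner's boiler plug home at the bottom of its filler well

ROBOT

A 6-joint arm with a two-finger parallel gripper is mounted at the origin on the work surface. World frame = base frame: x ahead of the robot, y to its left, z up, the work surface at z = 0. Lengths are in m, angles in rad, forces in N, time in s.
With the tool pointing down it reaches from about 0.35 to 0.775 m from the base axis. Payload 5.5 kg.
Tool frame: the origin (TCP) lies midway between the tips of the shut fingers; the grasp point (between the pads) lies grasp_offset behind it (grasp_offset is the distance from the TCP to the grasp point, in m); z points along the fingers, y is the line along which they close (so a half turn about z gives the same grasp; the last joint's range is limited). The gripper opens to 85 mm and grips with 20 to 120 N. Pads are 22 mm wide; open, the fingers measure 114 mm over their backs; the gripper's body (76 mm by 85 mm) begins 54 mm behind the grasp point. The pads swing forward as they close: fully open they stand 13 mm farther back than shut.
Start: joints at [1.058, 0.313, 0.046, 1.304, 0, 1.431], TCP at [0.209, 0.536, 0.231] pointing down, gripper open.
Joint ranges: [-2.76, 2.76], [-0.86, 1.69], [-1.03, 1.26], [-2.2, 2.34], [-1.47, 1.5], [-3.14, 3.14]. Speed limits (rad/s): [2.57, 2.57, 3.14, 3.14, 3.14, 3.14].

INTERFACE

Orientations are given as a unit quaternion [w, x, y, z].
In Python, from workcell import * gives the robot as it stands.
- The arm moves only by the tool step_arm, never from a script. Its argument "deltas" is a list of rows, each a list of 7 numbers: the shift along the world's x, y, z in mm, then the turn, a rotation vector about the world's x, y, z in degrees, then the gripper's target within -1 to 1 (fully open at 1, half-way at 0, shut at -1). A call has 1 to 5 rows; each row shifts and turns the commanded pose from where the row before left it; what a row does not reach is not made up. A row lasts 1/10 s, in which the tool goes at most 50 mm and 8.59 degrees, less where a joint would pass 70% of its speed; a pose out of reach is approached as far as the arm can. A call is refused whole if a number of a shift passes 50 or a number of a turn 8.59, either way. A call with a gripper value outside its range is refused whole. The fingers move at their own pace and stop on an object; "newtons" is the grip in N (left out, the last holds). Time passes only in rows, so rows that do not move let the fingers close. It gives the time, the measured TCP pose, the force, the opening and the grip force at its end, in the units of the state.
- get_state(): the state, without advancing time (a new reading comes with each control period).
- read_camera(name): name is "side" or "top" or "wrist"; returns a dict with "image" (480x640x3 uint8, red, green, blue), "z_map" (480x640 float32, m along the optical axis (not along the pixel's ray), 0 where there is no reading), "K" (3x3 intrinsics, pixels), "world_from_camera" (4x4, takes a point from camera to world coordinates). Camera axes: x right, y down, z forward; pixel columns grow to the right and rows downward; lengths in m; the calibration is good to about 2 mm. The wrist camera is an equidistant fisheye: a pixel r from the principal point sees the ray r / f radians off the axis. A picture is of the moment at which its call begins.
- hand_in(): hands the job in; it is judged then, once.
The state is a dict: "clock": time; "joint_pos": joint angles; "qvel": joint speeds; "tau": joint torques, N m; "tcp_pos": TCP position; "orientation": TCP orientation; "wrist_force": force on the tool from outside, world axes, zero at the start; "ft_torque": the same for the moment, N m; "finger_gap": finger opening in m; "grip_force": force on a finger pad.
Only numpy, scipy, OpenCV 4.12 (cv2) and the standard library are available. Lean on these libraries where they do the work, as an engineer would, in place of code of your own. Each camera call takes 0.05 s, during which the arm holds its last target. There are 200 camera calls.

TASK

The steam cleaner has just been filled: take its red-knobbed boiler plug out of the white organiser tray and screw it fully home, clockwise, into the boiler neck at the bottom of the deep filler well, so that it stands straight with its flange flat on the neck's rim, and let it go. The thread starts deep down there are turned differently each time, so feel for them with light pressure and do not force the plug on its way in. Leave the brush and the nozzle standing where they are in the tray.

Things in the scene. Friction and masses are not known exactly. Their poses are not given: they have to be found in the camera images.
- plug: the boiler plug, loose, about 0.25 kg, standing upright in one of the near compartments of the organiser. 174 mm tall; origin at the centre of its underside (the tip), z up its axis. From the tip up: brass core 35 mm across (tip bevelled to 29 mm) with three thread lugs, black flange 58 mm across at 24 to 34 mm, black stem 30 mm across, red knob. A white mark on the knob's top lies along x.
- plug_knob (a point): middle of the round red ribbed knob by which the plug is held: 48 mm across, 132 to 174 mm above the tip; the point is on the axis, 153 mm above the tip. With the plug home the knob's lower edge is 13 mm above the well's mouth.
- plug_flange (a point): centre of the underside of the plug's flange (gasket), 24 mm above its tip. It meets neck_rim when the plug is fully home.
- plug_lugs (a point): point on the plug's axis, 7.5 mm above its tip, amid its three brass thread lugs: 120 degrees apart (one along the plug's x), out to 48 mm across, each 18 degrees wide and 6 mm thick, lowest corners 3.6 mm above the tip. Resting with them on the flat of the neck's rim, the plug stands 20.4 mm above home, its tip already in the bore, and turns freely.
- steamer: the white steam cleaner, fixed, 330 x 230 mm, top 156 mm above the table; origin on the table under its centre, z up, x from the well's end to the carry handle (grey bar 195 mm above the table, 200 mm from the well's axis). The well's axis is 60 mm from the origin towards -x. Along the table's right edge (y below -0.5 m) stands a teak ledge with bottles up to 390 mm high.
- well_mouth (a point): centre of the mouth of the filler well, 160 mm above the table: a plain vertical round well 66 mm wide, 95 mm deep, with the fixed brass boiler neck at its bottom.
- neck_rim (a point): centre of the boiler neck's rim at the bottom of the well, 65 mm above the table. The rim is flat but for three 36 degree notches 120 degrees apart, the thread starts; how they are turned differs each time, is not told and does not follow the steam cleaner's yaw. Over them the plug's lugs drop 8 to 12 mm if it is let down (fingers that hold the height carry them past).
- neck_thread (a point): point on the well's axis, 16 mm below neck_rim, amid the neck's right-hand three-start thread: clockwise from above goes down, 36 mm per full turn, 1.5 mm axial play; bore 39 mm between threads, 52 mm at the root. Once the lugs have dropped into the starts, 85 to 120 degrees more clockwise, moving down with the thread, brings the plug home. It stays put when let go.
- organiser: white drawer organiser tray, fixed, 190 x 280 mm with walls 50 mm high and 4 mm thick, floor 4 mm, two rows of three compartments about 89 mm square; origin on the table under its centre, y along its long side. The near row (its -x side) holds the plug, the round brush and the jet nozzle in any order. A jug and a floor nozzle (up to 115 mm high) stand on the table beyond it.
- round_brush: round brush head of the steam cleaner, 52 mm across and 90 mm tall, standing loose in another near compartment of the organiser; origin under its centre. Bystander.
- jet_nozzle: black and grey jet nozzle, 44 mm across and 108 mm tall, standing loose in another near compartment of the organiser; origin under its centre. Bystander.
Not all that is in view belongs to the job. Leave any blue or purple look-alike of the plug alone.

How it is judged:
By the outcome, as a careful person would: the job done as asked, in the order asked, and still so for the second after the job is handed in, with the robot touching nothing.
It also fails if it takes over 59 s, if anything falls off the work surface, if the arm or the gripper's body presses on something with over 40 N, if the wrist force passes 120 N, or if a joint passes its speed limit or range.

## Working session

There is one attempt and no reset: what is moved stays moved. The work goes in short steps, Python scripts to look and compute and a tool call to move; the robot and the scene stay as the last step left them, time stands still between calls to the robot, and variables do not carry over. Pictures are saved under pics/ and viewed, at most 10 in all, crops included, and the job is handed in when it is done.

Besides the shell and the picture viewer there is one more tool, called after "Call:" as a command line: name --pt "numbers of a row" for each row, then --argument value for the rest. step_arm: Moves the arm, as the interface text tells. Its arguments: {"type":"object","properties":{"deltas":{"type":"array","items":{"type":"array","items":{"type":"number"}}},"newtons":{"type":"number"}},"required":["deltas"]}

```bash
mkdir -p pics; ls; python3 - <<'E'
from workcell import *
import cv2,numpy as np
s=get_state();print({k:np.round(v,3) for k,v in s.items()})
for n in("top","side"):
    c=read_camera(n);cv2.imwrite(f"pics/{n}0.png",c["image"][:,:,::-1]);np.savez(f"{n}0.npz",**c);print(c["K"],c["world_from_camera"].round(3))
E
```

```text
pics
{'clock': np.float64(0.0), 'joint_pos': array([1.058, 0.314, 0.045, 1.304, 0.   , 1.431]), 'qvel': array([ 0.001,  0.   , -0.001, -0.   ,  0.   , -0.   ]), 'tau': array([ 1.0000e-03, -4.8063e+01,  2.9853e+01,  1.9000e-02, -0.0000e+00,
       -0.0000e+00]), 'tcp_pos': array([0.209, 0.535, 0.23 ]), 'orientation': array([-0.   ,  0.185,  0.983, -0.001]), 'wrist_force': array([0.312, 0.164, 0.521]), 'ft_torque': array([ 0.04 , -0.035,  0.043]), 'grip_force': np.float64(0.0), 'finger_gap': np.float64(0.086)}
[[513.7974635    0.         307.82081612]
 [  0.         513.7974635  240.6391648 ]
 [  0.           0.           1.        ]] [[ 0.021 -0.996  0.091  0.399]
 [-1.    -0.022 -0.015  0.155]
 [ 0.017 -0.091 -0.996  1.117]
 [ 0.     0.     0.     1.   ]]
[[591.10424332   0.         318.10327856]
 [  0.         591.10424332 234.67390033]
 [  0.           0.           1.        ]] [[ 0.925 -0.257  0.281  0.168]
 [-0.38  -0.659  0.649 -0.573]
 [ 0.018 -0.707 -0.707  0.896]
 [ 0.     0.     0.     1.   ]]
```

View pics/top0.png

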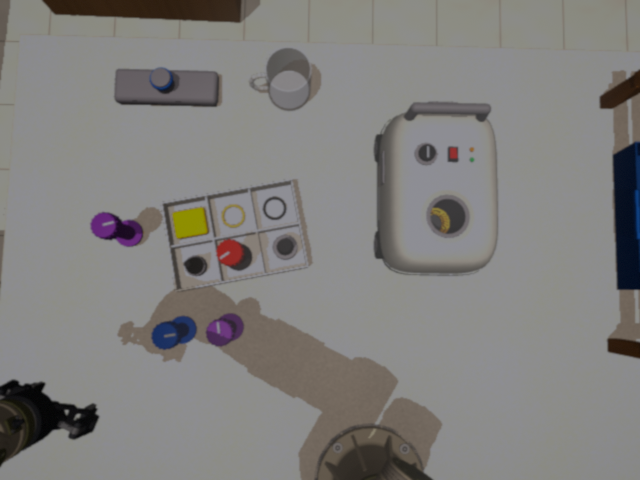

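View pics/side0.png

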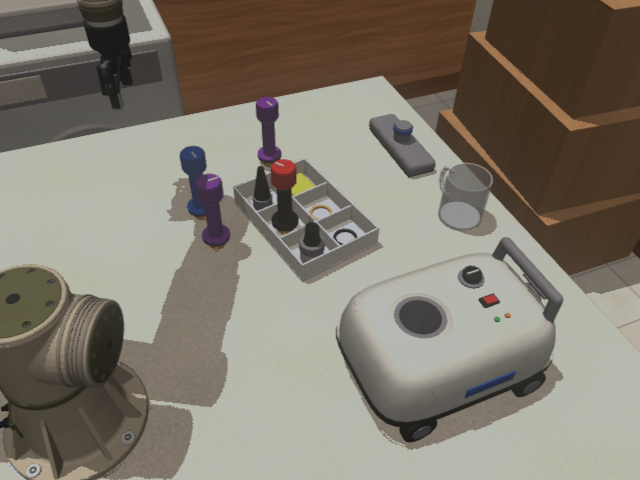

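The top view has red-knobbed plug at (231,253), which is the side view's (284,175). The look-alikes in the top view are blue at (168,335) and purple at (222,330) and (107,226). Only the red one stands in the tray's near row, between the black nozzle (195,265) and the brush (286,245), so it fits. The well mouth is at (447,215) in the top view.

```bash
cat > h.py <<'E'
import cv2,numpy as np
def ray(c,uv,z):
    d=np.linalg.inv(c["K"])@[uv[0],uv[1],1];T=c["world_from_camera"];d=T[:3,:3]@d;o=T[:3,3]
    return o+d*(z-o[2])/d[2]
def pts(c):
    v,u=np.mgrid[:480,:640];z=c["z_map"];P=np.stack([u,v,np.ones_like(u)],-1)@np.linalg.inv(c["K"]).T*z[...,None]
    T=c["world_from_camera"];return P@T[:3,:3].T+T[:3,3]
def red(im):
    h=cv2.cvtColor(im,cv2.COLOR_RGB2HSV);return ((h[...,0]<8)|(h[...,0]>172))&(h[...,1]>150)&(h[...,2]>60)
E
python3 - <<'E'
from h import *
from math import *
for n in("top","side"):
    c=dict(np.load(n+"0.npz"));im=c["image"];P=pts(c)
    m=red(im);k,l,st,ce=cv2.connectedComponentsWithStats(m.astype(np.uint8))
    i=1+np.argmax(st[1:,4]);M=cv2.dilate((l==i).astype(np.uint8),np.ones((3,3)))>0
    print(n,st[i],ce[i],"maxz",np.percentile(P[M][:,2],[50,90,98]))
    t=M&(P[...,2]>np.percentile(P[M][:,2],95)-.006)
    cn=cv2.findContours(t.astype(np.uint8),0,2)[0];cn=max(cn,key=cv2.contourArea)
    q=np.array([ray(c,p[0],.178)[:2] for p in cn],np.float32);print("knob",cv2.minEnclosingCircle(q),P[t].mean(0))
    # well: depth below mouth
    x0=(447,215) if n=="top" else (421,317)
    w=np.zeros(m.shape,bool);w[x0[1]-45:x0[1]+45,x0[0]-45:x0[0]+45]=1
    top=np.median(P[w][:,2]);d=w&(P[...,2]<.150)&(P[...,2]>0.02)
    k,l,st,ce=cv2.connectedComponentsWithStats(d.astype(np.uint8));i=l[x0[1],x0[0]];print("well comp",st[i],top)
    cn=max(cv2.findContours((l==i).astype(np.uint8),0,2)[0],key=cv2.contourArea)
    q=np.array([ray(c,p[0],.16)[:2] for p in cn],np.float32);print("well",cv2.minEnclosingCircle(q),cv2.fitEllipse(q))
    if n=="top":
        a=cv2.resize(im[220:290,170:310],None,fx=5,fy=5,interpolation=2);b=cv2.resize(im[180:250,410:490],None,fx=5,fy=5,interpolation=2)
        cv2.imwrite("pics/crop0.png",cv2.hconcat([a[:, :400],b])[:,:,::-1])
        nz=P[225:290,175:215].reshape(-1,3);print('nozzle',nz[nz[:,2]>.06].mean(0));nz=P[225:270,265:305].reshape(-1,3);print('brush',nz[nz[:,2]>.06].mean(0))
        g=P[...,2];hb=P[95:125,405:495].reshape(-1,3);hb=hb[(hb[:,2]>.185)];print('handle',hb.mean(0),cv2.fitLine(hb[:,:2].astype(np.float32),2,0,.01,.01).ravel())
E
```

```text
top [217 240  26  26 461] [230.14099783 252.06073753] maxz [0.17733464 0.179721   0.180811  ]
knob ((0.4603821933269501, 0.28494054079055786), 0.025272537022829056) [0.46073472 0.28436204 0.17950856]
well comp [430 200  34  34 872] 0.15528487735727536
well ((0.5385485887527466, -0.11946436017751694), 0.03254613280296326) ((0.5385900735855103, -0.11971145868301392), (0.06067784130573273, 0.06343138962984085), 116.54469299316406)
nozzle [0.43687711 0.35397775 0.17107684]
brush [0.47915844 0.1858804  0.10440979]
handle [ 0.73156469 -0.11352604  0.20806623] [ 0.5719863  -0.82026315  0.7315647  -0.11352604]
side [271 160  25  16 271] [283.099631   167.41328413] maxz [0.17673353 0.17896749 0.18017892]
knob ((0.46113547682762146, 0.28320467472076416), 0.024798352271318436) [0.46088763 0.28148446 0.17945446]
well comp [400 303  42  31 975] 0.15440628982867788
well ((0.5388817191123962, -0.12274632602930069), 0.032158613204956055) ((0.5379913449287415, -0.12380356341600418), (0.05659668892621994, 0.0625314936041832), 51.334781646728516)
```

View pics/crop0.png

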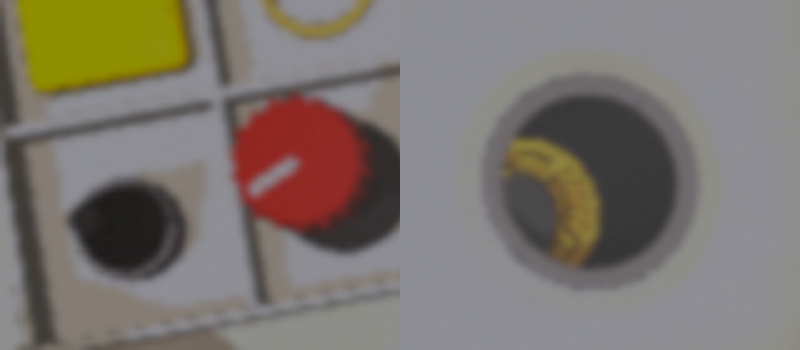

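The crop confirms the red-knobbed plug, with its white mark clear, in the middle near compartment. I also see the brass neck ring inside the well. Moving above the plug.

Call:
step_arm --pt "50 -50 4 0 0 8.5 1" --pt "50 -50 4 0 0 8.5 1" --pt "50 -50 4 0 0 8.5 1" --pt "50 -50 4 0 0 8.5 1" --pt "51.0 -50 4 0 0 8.5 1"

```text
out of range; nothing moved
```

```bash
python3 -c "
import workcell as w;print([k for k in dir(w) if k[0]!='_'], getattr(w,'grasp_offset',None))"
```

```text
['MotionError', 'get_state', 'grasp_offset', 'hand_in', 'read_camera'] 0.0187
```

Call:
step_arm --pt "50 -50 4 0 0 8.5 1" --pt "50 -50 4 0 0 8.5 1" --pt "50 -50 4 0 0 8.5 1" --pt "50 -50 4 0 0 8.5 1" --pt "50 -50 4 0 0 8.5 1"

```text
clock: 0.6
tcp_pos: [0.3724, 0.3732, 0.244]
orientation: [-0.0, -0.155, 0.988, -0.0]
wrist_force: [1.1, 1.0, -1.0]
finger_gap: 0.0855
grip_force: 0.0
```

Call:
step_arm --pt "0 0 0 0 0 8.5 1" --pt "0 0 0 0 0 8.5 1"

```text
clock: 0.8
tcp_pos: [0.3728, 0.3731, 0.2439]
orientation: [-0.0, -0.298, 0.955, -0.0]
wrist_force: [-0.8, 0.3, -0.6]
finger_gap: 0.0853
grip_force: 0.0
```

```bash
python3 - <<'E'
from workcell import *
from h import *
s=get_state();print({k:np.round(v,4) for k,v in s.items()})
c=read_camera("wrist");cv2.imwrite("pics/w1.png",c["image"][:,:,::-1]);np.savez("w1.npz",**c);print(c["K"],c["world_from_camera"].round(3))
E
```

```text
{'clock': np.float64(0.8), 'joint_pos': array([ 6.3350e-01,  2.1790e-01, -5.0100e-02,  1.3036e+00,  1.0000e-04,
        2.8700e-02]), 'qvel': array([ 3.0200e-02, -4.0000e-04, -3.4000e-03,  2.1000e-03,  3.1000e-03,
       -1.4683e+00]), 'tau': array([ -1.176 , -42.5986,  30.0099,  -0.0545,  -0.0806,   1.5288]), 'tcp_pos': array([0.3728, 0.3731, 0.2439]), 'orientation': array([-4.000e-04, -2.978e-01,  9.546e-01, -1.000e-04]), 'wrist_force': array([-0.8381,  0.3183, -0.5516]), 'ft_torque': array([ 0.0117,  0.0267, -0.0269]), 'grip_force': np.float64(0.0), 'finger_gap': np.float64(0.0853)}
[[371.64829954   0.         318.32866929]
 [  0.         371.64829954 241.23246779]
 [  0.           0.           1.        ]] [[-0.568  0.782  0.254  0.307]
 [ 0.823  0.54   0.176  0.328]
 [ 0.001  0.31  -0.951  0.388]
 [ 0.     0.     0.     1.   ]]
```

View pics/w1.png

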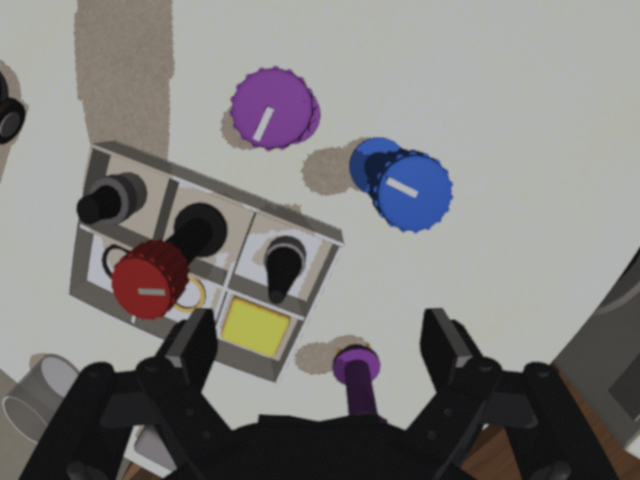

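The wrist view shows the red plug at (150,285), between the brush (110,195) and the nozzle (285,265). The look-alikes are off to the side. The move fell short because of the speed cap, so I continue.

Call:
step_arm --pt "29 -30 -4 0 0 8 1" --pt "29 -30 -4 0 0 8 1" --pt "29 -29 -4 0 0 8 1" --pt "0 0 0 0 0 0 1"

```text
clock: 1.25
tcp_pos: [0.4612, 0.2828, 0.2311]
orientation: [-0.0, -0.487, 0.874, -0.001]
wrist_force: [-0.5, 0.3, -1.2]
finger_gap: 0.0854
grip_force: 0.0
```

```bash
cat >> h.py <<'E'
def wray(c,uv,z):
    K=c["K"];d=(np.array(uv)-K[:2,2])/K[0,0];r=np.hypot(*d);v=np.array([*(d/r*np.sin(r)),np.cos(r)]) if r>0 else np.array([0,0,1.])
    T=c["world_from_camera"];v=T[:3,:3]@v;o=T[:3,3];return o+v*(z-o[2])/v[2]
E
python3 - <<'E'
from workcell import *
from h import *
s=get_state();print({k:np.round(s[k],4) for k in('clock','tcp_pos','orientation','joint_pos')})
c=read_camera("wrist");im=c["image"];np.savez("w2.npz",**c)
m=red(im).astype(np.uint8);k,l,st,ce=cv2.connectedComponentsWithStats(m);i=1+np.argmax(st[1:,4]);x,y,w,h=st[i,:4];print(st[i])
crop=im[max(0,y-20):y+h+20,max(0,x-20):x+w+20];cv2.imwrite("pics/w2.png",cv2.resize(crop,None,fx=3,fy=3)[:,:,::-1]);print(x-20,y-20,crop.shape)
E
```

```text
{'clock': np.float64(1.25), 'tcp_pos': array([0.4612, 0.2828, 0.2311]), 'orientation': array([-5.000e-04, -4.868e-01,  8.735e-01, -6.000e-04]), 'joint_pos': array([ 0.4023,  0.2478, -0.0428,  1.281 , -0.0013, -0.6144])}
[ 280  215   85   93 5449]
260 195 (133, 125, 3)
```

View pics/w2.png

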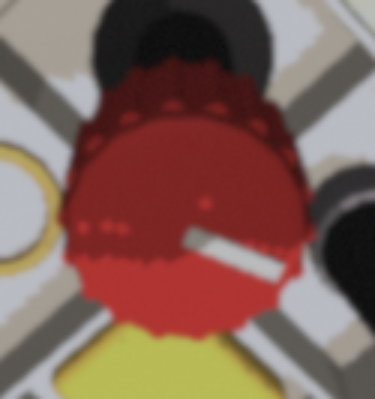

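The knob sits at crop centre (188,227), which is (323,271) in the image. The mark runs from the centre out to (283,272), between the two fingers.

```bash
python3 - <<'E'
from h import *
c=dict(np.load("w2.npz"))
f=lambda u,v:wray(c,(260+u/3,195+v/3),.178)[:2]
C=f(188,227);print("knob",C,[f(62,227)-C,f(315,227)-C,f(188,115)-C,f(188,338)-C])
d=f(283,272)-f(188,237);print("mark deg",np.degrees(np.arctan2(d[1],d[0])))
t=dict(np.load("top0.npz"));g=lambda u,v:ray(t,(170+u/5,220+v/5),.178)[:2]
d=g(250,190)-g(298,162);print("mark top",np.degrees(np.arctan2(d[1],d[0])))
E
```

```text
knob [0.45941251 0.2863907 ] [array([ 0.02057472, -0.01266183]), array([-0.02071211,  0.01293245]), array([-0.01168891, -0.01904461]), array([0.01257585, 0.02052276])]
mark deg 126.25110320232088
mark top 121.80678451970003
```

Call:
step_arm --pt "-1 2 -30 0 0 0 1" --pt "0 0 -32 0 0 0 1" --pt "0 0 -33 0 0 0 1" --pt "0 0 0 0 0 0 1"

```text
clock: 1.7
tcp_pos: [0.4534, 0.2871, 0.133]
orientation: [-0.005, -0.488, 0.873, 0.001]
wrist_force: [-0.2, -0.4, -0.7]
finger_gap: 0.0854
grip_force: 0.0
```

Call:
step_arm --pt "0 0 0 0 0 0 -1" --pt "0 0 0 0 0 0 -1" --pt "0 0 0 0 0 0 -1" --pt "0 0 0 0 0 0 -1" --pt "0 0 0 0 0 0 -1" --newtons 60

```text
clock: 2.2
tcp_pos: [0.4592, 0.2884, 0.1397]
orientation: [0.002, -0.489, 0.873, -0.0]
wrist_force: [-0.1, -0.0, 6.2]
finger_gap: 0.0468
grip_force: 61.3
```

Call:
step_arm --pt "0 0 0 0 0 0 -1" --pt "0 0 0 0 0 0 -1"

```text
clock: 2.4
tcp_pos: [0.4592, 0.2884, 0.1398]
orientation: [0.002, -0.488, 0.873, -0.0]
wrist_force: [-0.0, 0.7, 6.9]
finger_gap: 0.0472
grip_force: 61.3
```

```bash
python3 - <<'E'
from workcell import *
from h import *
s=get_state();print({k:np.round(v,4) for k,v in s.items()})
c=read_camera("side");cv2.imwrite("pics/s1.png",cv2.resize(c["image"][60:300,150:420],None,fx=2.5,fy=2.5)[:,:,::-1])
E
```

```text
{'clock': np.float64(2.4), 'joint_pos': array([ 4.1250e-01,  2.9140e-01, -2.1340e-01,  1.0613e+00,  2.0000e-04,
       -6.0820e-01]), 'qvel': array([-0.0019, -0.0011,  0.001 , -0.0003, -0.0014, -0.0012]), 'tau': array([ 8.03000e-02, -4.16744e+01,  2.57518e+01, -1.35300e-01,
        2.40000e-03,  2.80000e-03]), 'tcp_pos': array([0.4592, 0.2884, 0.1398]), 'orientation': array([ 2.300e-03, -4.885e-01,  8.726e-01, -1.000e-04]), 'wrist_force': array([-0.0356,  0.6759,  6.8905]), 'ft_torque': array([0.0344, 0.1093, 0.028 ]), 'grip_force': np.float64(61.3316), 'finger_gap': np.float64(0.0472)}
```

View pics/s1.png

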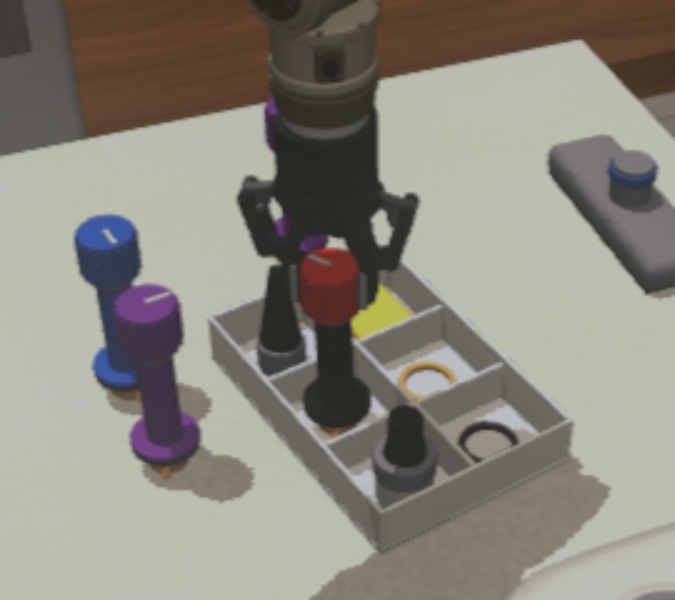

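The side crop shows the red knob at (330,285) gripped upright between the fingers, with the brush and nozzle undisturbed. Lifting now.

Call:
step_arm --pt "0 0 20 0 0 0 -1" --pt "0 0 45 0 0 0 -1" --pt "0 0 45 0 0 4 -1" --pt "0 0 45 0 0 8 -1" --pt "0 0 45 0 0 8 -1"

```text
clock: 2.95
tcp_pos: [0.4572, 0.2875, 0.3396]
orientation: [0.0, -0.635, 0.773, 0.0]
wrist_force: [0.9, 0.9, -3.3]
finger_gap: 0.0468
grip_force: 62.4
```

Call:
step_arm --pt "5 -28 5 0 0 6 -1" --pt "5 -28 0 0 0 6 -1" --pt "6 -30 0 0 0 6 -1" --pt "6 -30 0 0 0 6 -1" --pt "6 -30 0 0 0 6 -1"

```text
clock: 3.45
tcp_pos: [0.4855, 0.1406, 0.3427]
orientation: [-0.0, 0.813, -0.583, 0.0]
wrist_force: [0.3, -0.8, -2.4]
finger_gap: 0.0467
grip_force: 62.5
```

Call:
step_arm --pt "6 -30 0 0 0 5 -1" --pt "6 -30 0 0 0 5 -1" --pt "6 -30 0 0 0 5 -1" --pt "6 -30 0 0 0 5 -1" --pt "6 -30 0 0 0 5 -1"

```text
clock: 3.95
tcp_pos: [0.5155, -0.0095, 0.3427]
orientation: [-0.0, 0.919, -0.393, 0.0]
wrist_force: [0.6, 0.2, -3.4]
finger_gap: 0.0475
grip_force: 62.4
```

Call:
step_arm --pt "6 -30 0 0 0 5 -1" --pt "6 -30 0 0 0 5 -1" --pt "6 -30 0 0 0 5 -1" --pt "5 -20 0 0 0 3 -1" --pt "0 0 0 0 0 0 -1"

```text
clock: 4.45
tcp_pos: [0.539, -0.1209, 0.3419]
orientation: [0.0, 0.969, -0.248, -0.0]
wrist_force: [-0.3, 0.1, -2.8]
finger_gap: 0.0468
grip_force: 62.4
```

```bash
python3 - <<'E'
from workcell import *
from h import *
s=get_state();print({k:np.round(v,4) for k,v in s.items()})
a=[]
for n in("wrist","side"):
    c=read_camera(n);np.savez(n+"3.npz",**c);a.append(c["image"])
cv2.imwrite("pics/ws3.png",cv2.vconcat([cv2.resize(a[0],(400,300)),cv2.resize(a[1],(400,300))])[:,:,::-1])
E
```

```text
{'clock': np.float64(4.45), 'joint_pos': array([-3.6570e-01,  2.6600e-01,  2.5030e-01,  1.5551e+00, -7.0000e-04,
       -3.0068e+00]), 'qvel': array([ 0.0408, -0.0211, -0.0224,  0.0189,  0.0256,  0.0665]), 'tau': array([ -0.8593, -46.8308,  31.5242,  -0.1415,  -0.1738,  -0.5275]), 'tcp_pos': array([ 0.539 , -0.1209,  0.3419]), 'orientation': array([ 3.000e-04,  9.689e-01, -2.476e-01, -1.000e-04]), 'wrist_force': array([-0.3318,  0.0897, -2.7844]), 'ft_torque': array([ 0.0299, -0.0137, -0.0105]), 'grip_force': np.float64(62.3995), 'finger_gap': np.float64(0.0468)}
```

View pics/ws3.png

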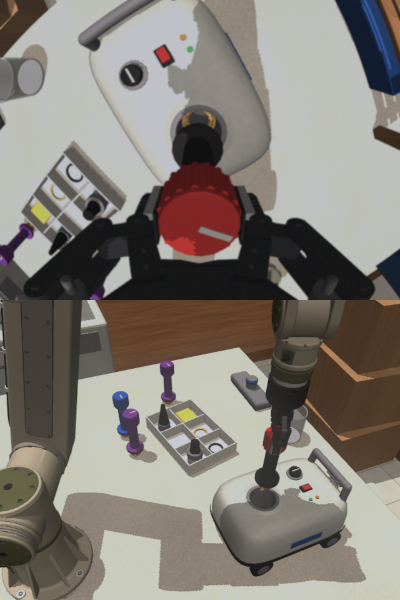

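The wrist view shows the knob (200,215 in the panel) with the mark inside the grip, and the plug's flange over the well mouth at (200,130), slightly short. Next I back off so the wrist camera looks straight down the well to see the notches.

Call:
step_arm --pt "-25 13 0 0 0 0 -1" --pt "-25 14 0 0 0 0 -1" --pt "-25 13 0 0 0 0 -1" --pt "0 0 0 0 0 0 -1" --pt "0 0 0 0 0 0 -1"

```text
clock: 5.05
tcp_pos: [0.4633, -0.0772, 0.3432]
orientation: [0.0, 0.969, -0.246, 0.001]
wrist_force: [0.7, 0.1, -1.7]
finger_gap: 0.0468
grip_force: 62.5
```

```bash
python3 - <<'E'
from workcell import *
from h import *
s=get_state();print(s["tcp_pos"].round(4),s["orientation"].round(4))
c=read_camera("wrist");np.savez("wrist4.npz",**c);im=c["image"]
print(c["world_from_camera"].round(3))
g=cv2.convertScaleAbs(im,alpha=1.5)
# well crop: project approx by nearest ray to (.5385,-.1205,.16)
uv=min(((u,v) for u in range(150,500,4) for v in range(0,400,4)),key=lambda p:np.hypot(*(wray(c,p,.11)[:2]-[.5385,-.1205])));print(uv)
a=g[max(0,uv[1]-50):uv[1]+50,uv[0]-50:uv[0]+50];x0,y0=uv[0]-50,max(0,uv[1]-50);print("well crop off",x0,y0,a.shape)
b=im[190:400,220:420]
A=np.zeros((600,800,3),np.uint8);r=cv2.resize(a,None,fx=4.5,fy=4.5,interpolation=2);A[:r.shape[0],:r.shape[1]]=r;r=cv2.resize(b,None,fx=1.7,fy=1.7);A[:r.shape[0],455:455+r.shape[1]]=r
cv2.imwrite("pics/w4.png",A[:,:,::-1])
E
```

```text
[ 0.4633 -0.0772  0.3432] [ 0.      0.9694 -0.2455  0.001 ]
[[-0.476 -0.836 -0.271  0.532]
 [-0.879  0.453  0.148 -0.115]
 [-0.001  0.309 -0.951  0.487]
 [ 0.     0.     0.     1.   ]]
(322, 116)
well crop off 272 66 (100, 100, 3)
```

View pics/w4.png

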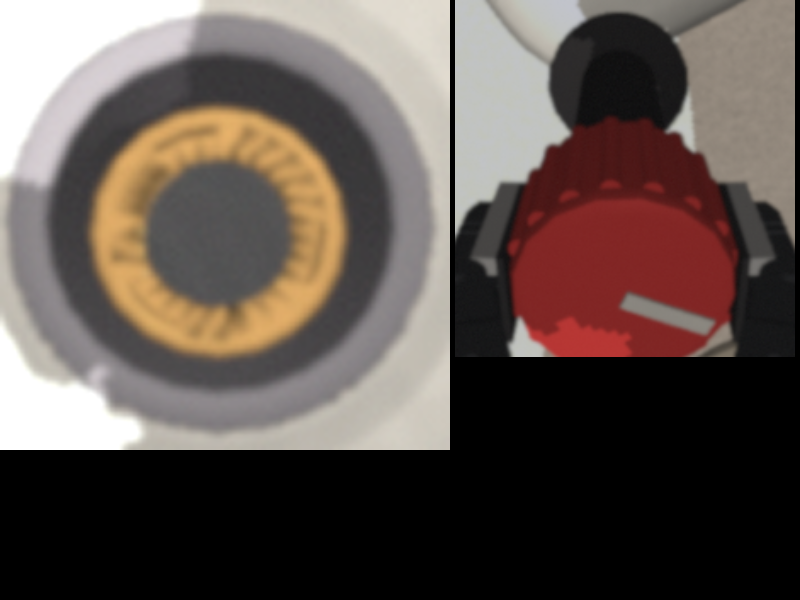

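Crop-left shows straight down the well, with the brass neck centred at crop (219,231). The dark patches on it could just be staining, so I check the depth around the ring for the real notches. Crop-right shows the flange ahead of the knob top, with the mark.

```bash
python3 - <<'E'
from h import *
c=dict(np.load("wrist4.npz"));im=c["image"]
h=cv2.cvtColor(im,cv2.COLOR_RGB2HSV)
# world points from z_map (fisheye)
v,u=np.mgrid[66:166,272:372];K=c["K"];dx=(u-K[0,2])/K[0,0];dy=(v-K[1,2])/K[0,0];r=np.hypot(dx,dy);s=np.sin(r)/r
D=np.stack([dx*s,dy*s,np.cos(r)],-1);Z=c["z_map"][66:166,272:372];T=c["world_from_camera"]
P=(D/D[...,2:]*Z[...,None])@T[:3,:3].T+T[:3,3]
hh=h[66:166,272:372];m=((hh[...,0]>8)&(hh[...,0]<28)&(hh[...,1]>90)&(hh[...,2]>70)).astype(np.uint8)
cn=max(cv2.findContours(m,0,2)[0],key=cv2.contourArea);q=np.array([wray(c,p[0]+[272,66],.065)[:2] for p in cn],np.float32)
C,R=cv2.minEnclosingCircle(q);E=cv2.fitEllipse(q);print("neck",C,R,E)
C=np.array(E[0])
w=((P[...,2]<.150)&(P[...,2]>0)).astype(np.uint8);cn=max(cv2.findContours(w,0,2)[0],key=cv2.contourArea)
q=np.array([wray(c,p[0]+[272,66],.155)[:2] for p in cn],np.float32);print("mouth@.155",cv2.fitEllipse(q),'floor z',np.median(P[50-6:50+6,44:56,2]))
d=P[...,:2]-C;rr=np.hypot(d[...,0],d[...,1]);a=np.degrees(np.arctan2(d[...,1],d[...,0]))%360
gray=hh[...,2]
for lo,hi in((.0205,.0255),(.0255,.028)):
  print(lo,[(k*10,round(float(np.median(P[...,2][x])*1000),0),round(float(P[...,2][x].min()*1000),0),int(np.mean(gray[x]))) for k in range(36) for x in[(rr>lo)&(rr<hi)&(a>=k*10)&(a<k*10+10)] if x.any()])
for k,z in (("flange",0),):
  pass
f=lambda u,v,z:wray(c,(220+(u-455)/1.7,190+v/1.7),z)[:2]
zt=.3432-.0187+.0005+.021+.000
L=f(512,285,zt);Rr=f(737,285,zt);print("knob lateral mid",(L+Rr)/2,np.linalg.norm(L-Rr))
zf=zt-.140;L=f(549,80,zf);Rr=f(687,80,zf);print("flange mid",(L+Rr)/2,np.linalg.norm(L-Rr))
print("flange front",f(618,13,zf))
e=f(712,328,zt)-f(622,299,zt);print("mark",np.degrees(np.arctan2(e[1],e[0])))
E
```

```text
neck (0.5389781594276428, -0.12046770751476288) 0.03212638571858406 ((0.5390370488166809, -0.12031342834234238), (0.06277837604284286, 0.06307753920555115), 125.57286071777344)
mouth@.155 ((0.538890540599823, -0.1202612966299057), (0.06346751004457474, 0.06393186002969742), 147.5452117919922) floor z 0.03200885441300874
0.0205 [(0, 57.0, 55.0, 135), (10, 67.0, 65.0, 120), (20, 66.0, 65.0, 110), (30, 67.0, 64.0, 112), (40, 66.0, 65.0, 116), (50, 66.0, 65.0, 138), (60, 66.0, 65.0, 124), (70, 66.0, 64.0, 124), (80, 66.0, 65.0, 137), (90, 55.0, 54.0, 139), (100, 56.0, 53.0, 135), (110, 57.0, 55.0, 132), (120, 58.0, 56.0, 133), (130, 66.0, 65.0, 127), (140, 66.0, 65.0, 123), (150, 66.0, 65.0, 117), (160, 66.0, 65.0, 108), (170, 66.0, 65.0, 138), (180, 66.0, 65.0, 136), (190, 66.0, 65.0, 138), (200, 66.0, 65.0, 138), (210, 55.0, 53.0, 125), (220, 55.0, 53.0, 119), (230, 56.0, 33.0, 119), (240, 58.0, 56.0, 128), (250, 66.0, 65.0, 131), (260, 67.0, 65.0, 132), (270, 67.0, 65.0, 127), (280, 66.0, 65.0, 127), (290, 66.0, 65.0, 130), (300, 66.0, 65.0, 127), (310, 67.0, 65.0, 126), (320, 67.0, 6
[... 426 characters left out ...]
, 66.0, 132), (150, 67.0, 65.0, 125), (160, 67.0, 65.0, 139), (170, 66.0, 65.0, 148), (180, 67.0, 65.0, 148), (190, 66.0, 65.0, 147), (200, 67.0, 66.0, 147), (210, 65.0, 55.0, 131), (220, 66.0, 57.0, 127), (230, 65.0, 55.0, 127), (240, 66.0, 64.0, 133), (250, 66.0, 65.0, 133), (260, 66.0, 65.0, 136), (270, 66.0, 66.0, 131), (280, 66.0, 64.0, 130), (290, 66.0, 65.0, 133), (300, 66.0, 65.0, 132), (310, 66.0, 65.0, 128), (320, 66.0, 66.0, 149), (330, 66.0, 56.0, 127), (340, 65.0, 55.0, 125), (350, 66.0, 64.0, 128)]
knob lateral mid [ 0.44134078 -0.06620984] 0.06183148542351896
flange mid [ 0.45601856 -0.07106703] 0.06458898215474666
flange front [ 0.48392036 -0.0862682 ]
mark -141.8872475942138
```

```bash
python3 - <<'E'
from h import *
c=dict(np.load("wrist4.npz"))
f=lambda u,v,z:wray(c,(220+(u-455)/1.7,190+v/1.7),z)[:2]
zt=.3432+.0382;t=np.array([.4633,-.0772]);X=np.array([.8795,-.476]);Y=np.array([-.476,-.8795])
loc=lambda p:((p-t)@X*1e3,(p-t)@Y*1e3)
for n,p in dict(knL=f(512,285,zt),knR=f(737,285,zt),knfront=f(622,197,zt)).items():print(n,np.round(loc(p),1))
zf=zt-.140
for n,p in dict(flL=f(549,80,zf),flR=f(687,80,zf),flfront=f(618,13,zf),fl45=f(667,33,zf),fl135=f(570,33,zf)).items():print(n,np.round(loc(p),1))
e=f(712,328,zt)-f(622,299,zt);print("mark",np.degrees(np.arctan2(e[1],e[0])),loc(f(622,299,zt)))
E
```

```text
knL [  1.3 -22.5]
knR [ 1.3 23.8]
knfront [22.3  0.1]
flL [  1.7 -29.9]
flR [ 1.7 26.6]
flfront [29.5 -1.6]
fl45 [21.4 18. ]
fl135 [ 21.4 -20.8]
mark -141.88724759421373 (np.float64(-1.810408593376431), np.float64(0.1285007368124134))
```

The depth map shows the notches clearly: the rim is 10 mm lower at about 91–127° and its repeats at +120°, so a notch centre is at about 109°. The plug's lugs are now at about 98° (mod 120). I need about 109° of clockwise turn to meet the next notch, which suits the wrist joint's range.

Call:
step_arm --pt "25 -14 0 0 0 -8.4 -1" --pt "25 -14 0 0 0 -8.4 -1" --pt "25 -14 0 0 0 -8.4 -1" --pt "0 0 0 0 0 -8.4 -1" --pt "0 0 0 0 0 -8.4 -1"

```text
clock: 5.6
tcp_pos: [0.5402, -0.1211, 0.3409]
orientation: [0.0, 0.815, -0.58, -0.001]
wrist_force: [-0.4, 0.4, -2.9]
finger_gap: 0.0468
grip_force: 62.7
```

Call:
step_arm --pt "0 0 0 0 0 -8.4 -1" --pt "0 0 0 0 0 -8.4 -1" --pt "0 0 0 0 0 -8.4 -1" --pt "0 0 0 0 0 -8.4 -1" --pt "0 0 0 0 0 -8.4 -1"

```text
clock: 6.1
tcp_pos: [0.5396, -0.1205, 0.3417]
orientation: [-0.0, -0.553, 0.833, 0.0]
wrist_force: [1.3, 0.1, -2.8]
finger_gap: 0.0469
grip_force: 62.8
```

Call:
step_arm --pt "0 0 0 0 0 -8.4 -1" --pt "0 0 0 0 0 -8.4 -1" --pt "0 0 0 0 0 -8.4 -1" --pt "0 0 0 0 0 0 -1" --pt "0 0 0 0 0 0 -1"

```text
clock: 6.6
tcp_pos: [0.5392, -0.1205, 0.3418]
orientation: [-0.0, -0.362, 0.932, 0.0]
wrist_force: [-0.2, 0.8, -3.2]
finger_gap: 0.0468
grip_force: 62.8
```

```bash
cat > st.py <<'E'
from workcell import *
from h import *
s=get_state();o=s["orientation"];t=s["tcp_pos"]
xa=2*np.degrees(np.arctan2(o[2],o[1]))
print(t.round(4),"xang",xa%360,"lug",(98.1+xa-331.5)%120,"tip mm",(t[2]-.1358)*1e3,"q6",np.degrees(s["joint_pos"][5]),"F",s["wrist_force"].round(1),s["ft_torque"].round(2))
E
python3 st.py
```

```text
[ 0.5392 -0.1205  0.3418] xang 222.49901400614206 lug 109.09901400614206 tip mm 206.04358665531765 q6 -63.422535674459134 F [-0.2  0.8 -3.2] [ 0.04  0.06 -0.02]
```

Call:
step_arm --pt "-1 1 -25 0 0 0 -1" --pt "0 0 -25 0 0 0 -1" --pt "0 0 -15 0 0 0 -1" --pt "0 0 -5 0 0 0 -1" --pt "0 0 0 0 0 0 -1"

```text
clock: 7.1
tcp_pos: [0.5374, -0.1192, 0.2717]
orientation: [-0.001, -0.362, 0.932, 0.001]
wrist_force: [-0.0, -0.0, -2.9]
finger_gap: 0.0469
grip_force: 62.9
```

Call:
step_arm --pt "0 0 -8 0 0 0 -1" --pt "0 0 -8 0 0 0 -1" --pt "0 0 -8 0 0 0 -1" --pt "0 0 -8 0 0 0 -1" --pt "0 0 0 0 0 0 -1"

```text
clock: 7.6
tcp_pos: [0.5369, -0.1191, 0.2387]
orientation: [-0.001, -0.361, 0.933, 0.001]
wrist_force: [-0.4, -0.1, -3.7]
finger_gap: 0.0467
grip_force: 62.9
```

```bash
python3 st.py
```

```text
[ 0.5369 -0.1191  0.2387] xang 222.31147280217837 lug 108.91147280217837 tip mm 102.94423490941787 q6 -63.182339386179414 F [-0.4 -0.1 -3.7] [ 0.03 -0.02 -0.01]
```

Call:
step_arm --pt "1.5 0 -8 0 0 0 -1" --pt "0 0 -8 0 0 0 -1" --pt "0 0 -8 0 0 0 -1" --pt "0 0 -6 0 0 0 -1" --pt "0 0 0 0 0 0 -1"

```text
clock: 8.1
tcp_pos: [0.5385, -0.1191, 0.209]
orientation: [-0.001, -0.361, 0.933, 0.001]
wrist_force: [-0.8, 0.0, -2.0]
finger_gap: 0.0467
grip_force: 62.9
```

Call:
step_arm --pt "0 0 -3 0 0 0 -1" --pt "0 0 -2 0 0 0 -1" --pt "0 0 0 0 0 0 -1"

```text
clock: 8.4
tcp_pos: [0.5391, -0.1193, 0.2052]
orientation: [-0.0, -0.361, 0.933, 0.0]
wrist_force: [-0.7, -0.7, -2.7]
finger_gap: 0.0466
grip_force: 62.9
```

```bash
python3 st.py
```

```text
[ 0.5391 -0.1193  0.2052] xang 222.30477484512812 lug 108.90477484512814 tip mm 69.39384985321678 q6 -63.11822176615203 F [-0.7 -0.7 -2.7] [ 0.04 -0.01  0.04]
```

Call:
step_arm --pt "0 0 -3 0 0 0 -1" --pt "0 0 -2 0 0 0 -1" --pt "0 0 -2 0 0 0 -1" --pt "0 0 0 0 0 0 -1"

```text
clock: 8.8
tcp_pos: [0.5389, -0.1192, 0.1979]
orientation: [-0.0, -0.361, 0.933, 0.0]
wrist_force: [-0.2, 0.1, -2.8]
finger_gap: 0.0469
grip_force: 62.9
```

Call:
step_arm --pt "0 0 -2 0 0 0 -1" --pt "0 0 -1 0 0 0 -1" --pt "0 0 0 0 0 0 -1"

```text
clock: 9.1
tcp_pos: [0.539, -0.1193, 0.1951]
orientation: [-0.0, -0.361, 0.933, 0.0]
wrist_force: [0.5, -0.5, -2.2]
finger_gap: 0.0469
grip_force: 62.9
```

Call:
step_arm --pt "0 0 -2 0 0 0 -1" --pt "0 0 -1 0 0 0 -1" --pt "0 0 0 0 0 0 -1"

```text
clock: 9.4
tcp_pos: [0.539, -0.1193, 0.1921]
orientation: [-0.0, -0.361, 0.933, 0.0]
wrist_force: [-0.5, -0.2, -3.0]
finger_gap: 0.0468
grip_force: 62.9
```

Call:
step_arm --pt "0 0 -2 0 0 0 -1" --pt "0 0 -1 0 0 0 -1" --pt "0 0 0 0 0 0 -1"

```text
clock: 9.7
tcp_pos: [0.539, -0.1193, 0.189]
orientation: [-0.0, -0.361, 0.933, 0.0]
wrist_force: [-0.7, -0.3, -2.1]
finger_gap: 0.0468
grip_force: 62.9
```

```bash
python3 st.py
```

```text
[ 0.539  -0.1193  0.189 ] xang 222.30680871367258 lug 108.9068087136726 tip mm 53.2468853307739 q6 -63.11862896974177 F [-0.7 -0.3 -2.1] [-0.02  0.    0.02]
```

The lugs dropped straight into the starts: the tip is about 8 mm below rim-rest with no contact. I continue gently until I feel the floor.

Call:
step_arm --pt "0 0 -1 0 0 0 -1" --pt "0 0 -1 0 0 0 -1" --pt "0 0 0 0 0 0 -1"

```text
clock: 10.0
tcp_pos: [0.539, -0.1193, 0.1871]
orientation: [-0.0, -0.361, 0.933, 0.0]
wrist_force: [1.1, 0.7, -1.9]
finger_gap: 0.0469
grip_force: 62.9
```

Call:
step_arm --pt "0 0 -1 0 0 0 -1" --pt "0 0 0 0 0 0 -1"

```text
clock: 10.2
tcp_pos: [0.5392, -0.1194, 0.1863]
orientation: [0.0, -0.361, 0.933, -0.0]
wrist_force: [0.5, -0.9, -1.5]
finger_gap: 0.0466
grip_force: 62.9
```

Call:
step_arm --pt "0 0 -0.8 0 0 -8 -1" --pt "0 0 -0.8 0 0 -8 -1" --pt "0 0 0 0 0 0 -1"

```text
clock: 10.5
tcp_pos: [0.5392, -0.1194, 0.1848]
orientation: [0.0, -0.227, 0.974, -0.0]
wrist_force: [0.1, -0.4, -2.3]
finger_gap: 0.047
grip_force: 62.9
```

```bash
python3 st.py
```

```text
[ 0.5392 -0.1194  0.1848] xang 206.28508043439038 lug 92.88508043439037 tip mm 48.95011714856465 q6 -47.10010727399966 F [ 0.1 -0.4 -2.3] [ 0.05 -0.05 -0.02]
```

Turning freely and going down with the thread; I continue.

Call:
step_arm --pt "0 0 -0.8 0 0 -8 -1" --pt "0 0 -0.8 0 0 -8 -1" --pt "0 0 -0.8 0 0 -8 -1" --pt "0 0 0 0 0 0 -1"

```text
clock: 10.9
tcp_pos: [0.5393, -0.1194, 0.1824]
orientation: [0.0, -0.021, 1.0, -0.0]
wrist_force: [0.2, 0.2, -1.4]
finger_gap: 0.0468
grip_force: 62.9
```

```bash
python3 st.py
```

```text
[ 0.5393 -0.1194  0.1824] xang 182.46094595577765 lug 69.06094595577764 tip mm 46.62827915892947 q6 -23.273960773407453 F [ 0.2  0.2 -1.4] [-0.02 -0.13 -0.06]
```

Call:
step_arm --pt "0 0 -0.8 0 0 -8 -1" --pt "0 0 -0.8 0 0 -8 -1" --pt "0 0 -0.8 0 0 -8 -1" --pt "0 0 0 0 0 0 -1"

```text
clock: 11.3
tcp_pos: [0.5395, -0.1194, 0.18]
orientation: [0.0, 0.186, 0.983, 0.0]
wrist_force: [0.7, 0.2, -2.2]
finger_gap: 0.0468
grip_force: 62.8
```

```bash
python3 st.py
```

```text
[ 0.5395 -0.1194  0.18  ] xang 158.56954814696874 lug 45.16954814696874 tip mm 44.18735001277549 q6 0.6177919909307178 F [ 0.7  0.2 -2.2] [-0.01 -0.27  0.01]
```

Call:
step_arm --pt "0 0 -0.8 0 0 -8 -1" --pt "0 0 -0.8 0 0 -8 -1" --pt "0 0 0 0 0 0 -1"

```text
clock: 11.6
tcp_pos: [0.5396, -0.1194, 0.1784]
orientation: [0.0, 0.32, 0.947, 0.0]
wrist_force: [1.4, 0.1, -3.4]
finger_gap: 0.047
grip_force: 62.7
```

Call:
step_arm --pt "0 0 -0.8 0 0 -8 -1" --pt "0 0 0 0 0 0 -1"

```text
clock: 11.8
tcp_pos: [0.5396, -0.1194, 0.1776]
orientation: [0.0, 0.385, 0.923, 0.0]
wrist_force: [1.9, 0.5, -3.9]
finger_gap: 0.0467
grip_force: 62.6
```

```bash
python3 st.py
```

```text
[ 0.5396 -0.1194  0.1776] xang 134.66843081732134 lug 21.26843081732133 tip mm 41.783107353104725 q6 24.51872650628018 F [ 1.9  0.5 -3.9] [ 0.03 -0.55  0.03]
```

Call:
step_arm --pt "0 0 -0.9 0 0 -8 -1" --pt "0 0 0 0 0 0 -1"

```text
clock: 12.0
tcp_pos: [0.5397, -0.1196, 0.1769]
orientation: [0.001, 0.449, 0.894, 0.0]
wrist_force: [1.5, -0.4, -2.4]
finger_gap: 0.047
grip_force: 62.6
```

Call:
step_arm --pt "0 0 -0.7 0 0 -6 -1" --pt "0 0 0 0 0 0 -1"

```text
clock: 12.2
tcp_pos: [0.5403, -0.1199, 0.1768]
orientation: [0.002, 0.495, 0.869, 0.0]
wrist_force: [2.0, -2.2, -0.2]
finger_gap: 0.0467
grip_force: 62.6
```

```bash
python3 st.py
```

```text
[ 0.5403 -0.1199  0.1768] xang 120.67193675473682 lug 7.271936754736828 tip mm 41.01950668054422 q6 38.50364547624308 F [ 2.  -2.2 -0.2] [-0.13 -1.11 -0.23]
```

Call:
step_arm --pt "0 0 -0.3 0 0 -6 -1" --pt "0 0 0 0 0 0 -1"

```text
clock: 12.4
tcp_pos: [0.5408, -0.1203, 0.1767]
orientation: [0.002, 0.54, 0.842, 0.0]
wrist_force: [3.9, -4.3, 1.1]
finger_gap: 0.0468
grip_force: 62.5
```

```bash
python3 st.py
```

```text
[ 0.5408 -0.1203  0.1767] xang 114.60788908560129 lug 1.2078890856012663 tip mm 40.91090224383842 q6 44.550475844547876 F [ 3.9 -4.3  1.1] [-0.35 -1.72 -0.25]
```

Call:
step_arm --pt "0 0 0 0 0 -6 -1" --pt "0 0 0 0 0 0 -1"

```text
clock: 12.6
tcp_pos: [0.5397, -0.1198, 0.1769]
orientation: [0.001, 0.583, 0.812, -0.0]
wrist_force: [0.9, -2.3, 5.8]
finger_gap: 0.0465
grip_force: 62.1
```

```bash
python3 st.py
```

```text
[ 0.5397 -0.1198  0.1769] xang 108.66690180564001 lug 115.26690180564 tip mm 41.112239535860326 q6 50.51232050100371 F [ 0.9 -2.3  5.8] [-0.22 -0.52  0.1 ]
```

```bash
cat > mk.py <<'E'
from workcell import *
from h import *
import sys
def mark(c):
    im=c["image"];h=cv2.cvtColor(im,cv2.COLOR_RGB2HSV);rd=red(im).astype(np.uint8);rd[:250]=0
    m=((h[...,1]<70)&(h[...,2]>90)).astype(np.uint8);m[:300]=0;m[420:]=0;m[:,:262]=0;m[:,375:]=0
    k,l,st,ce=cv2.connectedComponentsWithStats(m)
    for i in range(1,k):
        if st[i,4]>60: print(st[i],ce[i].round(1),cv2.minAreaRect(np.argwhere(l==i)[:,::-1].astype(np.float32)))
print("before");mark(dict(np.load("wrist4.npz")))
c=read_camera("wrist");np.savez("wrist5.npz",**c);print("now");mark(c)
E
python3 mk.py
```

```text
before
[318 362  54  25 525] [344.2 374.3] ((344.54010009765625, 374.3744812011719), (54.44346618652344, 9.871171951293945), 17.700428009033203)
[ 262  384  113   36 1205] [305.4 407.8] ((317.8813781738281, 401.7891845703125), (112.07587432861328, 34.57897186279297), 0.5115558505058289)
[353 398  22  17 205] [366.3 407.4] ((363.5111083984375, 406.16595458984375), (15.033294677734375, 22.017789840698242), 86.18592071533203)
now
[317 364  55  23 523] [344.  375.2] ((344.184814453125, 375.36639404296875), (54.63999938964844, 9.960000038146973), 16.260204315185547)
[ 262  385  113   35 1406] [318.  407.7] ((317.9707336425781, 402.281005859375), (112.2455062866211, 33.561161041259766), 0.5115559101104736)
```

Call:
step_arm --pt "0 0 0 0 0 -6 -1" --pt "0 0 0 0 0 0 -1" --pt "0 0 0 0 0 0 -1" --newtons 80

```text
clock: 12.95
tcp_pos: [0.5393, -0.1186, 0.1771]
orientation: [0.0, 0.624, 0.782, 0.001]
wrist_force: [1.7, 0.5, 7.8]
finger_gap: 0.0465
grip_force: 81.3
```

```bash
python3 st.py; python3 mk.py | sed -n '/now/,$p'
```

```text
[ 0.5393 -0.1186  0.1771] xang 102.82114276241222 lug 109.42114276241222 tip mm 41.25447539135585 q6 56.40687282022024 F [1.7 0.5 7.8] [ 0.36 -0.19  0.43]
now
[318 367  55  20 514] [344.6 376.7] ((344.80877685546875, 376.81695556640625), (54.858009338378906, 9.63329792022705), 13.172553062438965)
[ 262  387  113   33 1149] [317.6 408.3] ((317.97076416015625, 403.27655029296875), (112.22765350341797, 31.55230712890625), 0.5115558505058289)
```

Call:
step_arm --pt "0 0 0 0 0 -6 -1" --pt "0 0 0 0 0 0 -1" --pt "0 0 0 0 0 0 -1"

```text
clock: 13.3
tcp_pos: [0.5395, -0.1193, 0.177]
orientation: [0.001, 0.664, 0.748, 0.0]
wrist_force: [1.5, -0.7, 5.7]
finger_gap: 0.0464
grip_force: 81.7
```

```bash
python3 st.py; python3 mk.py | sed -n '/now/,$p'
```

```text
[ 0.5395 -0.1193  0.177 ] xang 96.82405489950365 lug 103.42405489950363 tip mm 41.188008070911195 q6 62.389784203808595 F [ 1.5 -0.7  5.7] [-0.09 -0.18  0.6 ]
now
[318 365  57  18 531] [345.7 373.5] ((345.91180419921875, 373.55413818359375), (55.93295669555664, 9.696243286132812), 9.039482116699219)
[ 262  387  113   33 1278] [317.5 408. ] ((317.8974914550781, 403.8276672363281), (112.65601348876953, 30.64971923828125), 1.5343414545059204)
```

The knob now slips in the pads as the torque rises and the height holds at home (tip at 41 mm), so the plug is tight. Releasing and backing off straight up.

Call:
step_arm --pt "0 0 0 0 0 0 1" --pt "0 0 0 0 0 0 1" --pt "0 0 0 0 0 0 1" --pt "0 0 0 0 0 0 1" --pt "0 0 0 0 0 0 1"

```text
clock: 13.85
tcp_pos: [0.5389, -0.1192, 0.1753]
orientation: [-0.0, 0.667, 0.745, -0.0]
wrist_force: [0.3, 0.7, 0.4]
finger_gap: 0.0854
grip_force: 0.0
```

Call:
step_arm --pt "0 0 15 0 0 0 1" --pt "0 0 25 0 0 0 1" --pt "0 0 30 0 0 0 1" --pt "0 0 30 0 0 0 1" --pt "0 0 0 0 0 0 1"

```text
clock: 14.35
tcp_pos: [0.541, -0.12, 0.28]
orientation: [0.003, 0.667, 0.745, 0.001]
wrist_force: [0.6, -1.2, 0.3]
finger_gap: 0.0851
grip_force: 0.0
```

Call:
step_arm --pt "-20 20 10 0 0 0 1" --pt "-25 25 10 0 0 0 1" --pt "-25 25 0 0 0 0 1" --pt "-20 20 0 0 0 0 1" --pt "0 0 0 0 0 0 1"

```text
clock: 14.85
tcp_pos: [0.4465, -0.0273, 0.2955]
orientation: [-0.001, 0.666, 0.746, -0.0]
wrist_force: [1.1, -1.1, 0.2]
finger_gap: 0.0858
grip_force: 0.0
```

```bash
python3 - <<'E'
from workcell import *
from h import *
s=get_state();print(s["clock"],s["tcp_pos"].round(3),s["wrist_force"].round(1))
a=[]
for n in("side","top"):
    c=read_camera(n);im=c["image"];P=pts(c)
    m=red(im).astype(np.uint8);k,l,st,ce=cv2.connectedComponentsWithStats(m);i=1+np.argmax(st[1:,4]);x,y,w,h=st[i,:4]
    M=l==i;z=np.percentile(P[M][:,2],97);t=M&(abs(P[...,2]-np.percentile(P[M][:,2],90))<.006)
    q=np.argwhere(t)[:,::-1];cn=max(cv2.findContours(t.astype(np.uint8),0,2)[0],key=cv2.contourArea)
    Q=np.array([ray(c,p[0],.215)[:2] for p in cn],np.float32)
    print(n,st[i],"top z",z,"plane normal",np.linalg.svd(P[t]-P[t].mean(0),full_matrices=False)[2][2].round(3),cv2.minEnclosingCircle(Q))
    cx,cy=map(int,ce[i]);a.append(cv2.resize(im[max(0,cy-60):max(0,cy-60)+150,max(0,cx-60):max(0,cx-60)+150],(400,400)))
cv2.imwrite("pics/fin.png",cv2.hconcat(a)[:,:,::-1])
E
```

```text
14.85 [ 0.446 -0.027  0.296] [ 1.1 -1.1  0.2]
side [411 289  29  18 309] top z 0.21602330140776504 plane normal [-0.001  0.015 -1.   ] ((0.5389374494552612, -0.12245400249958038), 0.021341359242796898)
top [450 148   7  10  63] top z 0.16421914726153986 plane normal [ 0.153 -0.033  0.988] ((0.6461818218231201, -0.1170276626944542), 0.009403575211763382)
```

View pics/fin.png

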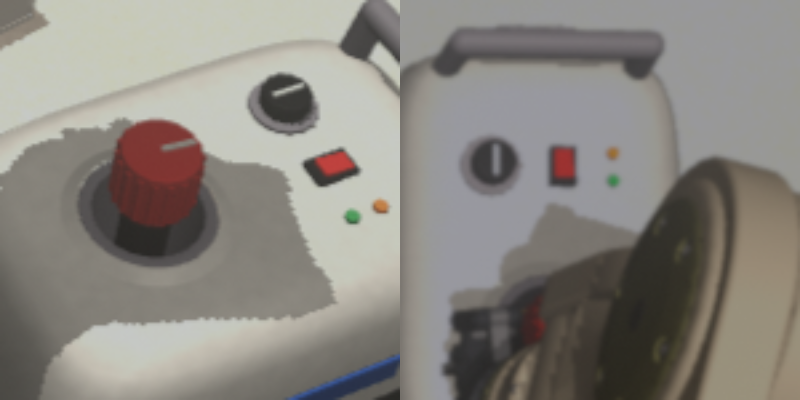

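The left panel shows the plug upright in the well. Its knob top measures z ≈ 0.214 after correcting for camera bias, against 0.215 expected at home, and it is level within 1° and centred. The arm is clear, so I hand in.

```bash
python3 -c "
from workcell import *
print(hand_in())"
```

```text
the job is handed in; nothing more can be done
None
```

The boiler plug is screwed home clockwise in the neck, measuring upright and at its home height; I let it go, backed the arm clear and handed the job in at about 15 s, and neither the brush nor the nozzle was touched.

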